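Sort two threaded studs into their pitch gauges

ROBOT

A 6-joint arm with a two-finger parallel gripper is mounted at the origin on a cart in front of the work surface, level with it; the furniture and walls round the work are solid. World frame = base frame: x ahead of the robot, y to its left, z up, the work surface at z = 0. Lengths are in m, angles in degrees, forces in N, time in s.
With the tool pointing down it reaches from about 0.4 to 0.825 m from the base axis. Payload 7 kg.
Tool frame: the origin (TCP) lies midway between the tips of the shut fingers; the grasp point (between the pads) lies 19 mm behind it; z points along the fingers, y is the direction in which the jaws open and shut (so a half turn about z gives the same grasp; the last joint's range is limited). The gripper opens to 88 mm and grips with 3 to 60 N. Pads are 19 mm wide; open, the fingers measure 130 mm over their backs; the gripper's body (78 mm by 193 mm) begins 47 mm behind the grasp point.
Start: joints at [91.622, 20.546, 0.682, 0, -70.136, -16.507], TCP at [0.173, 0.652, 0.227] pointing down, gripper open.
Joint ranges: [-176.03, 176.03], [-82.01, 121.73], [-58.28, 71.71], [-173.87, 95.51], [-174.79, -0.11], [-173.66, 173.66]. Speed limits (degrees/s): [136.94, 136.94, 172.46, 180, 180, 180].

INTERFACE

Orientations are given as [roll, pitch, yaw] about the fixed x, y, z axes, in that order (R = Rz(yaw) Ry(pitch) Rx(roll)).
In Python, from plant import get_state, capture, close_job gives the robot as it stands.
- The arm moves only by the tool apply_moves, never from a script. Its argument "commands" is a list of rows, each an object with "grip": the opening, from 0 (shut) to 1 (fully open); "dp": the shift along the tool's x, y, z in mm, a list of three; "yaw": the turn about the tool's z in rad. A call has 1 to 12 rows; each row is the pose to reach, as a shift and turn from the pose commanded when the call began, along the tool's axes at that moment; what a row does not reach only later rows make up. A row lasts 1/8 s, in which the tool goes at most 62.5 mm and 10.7 degrees, less where a joint would pass 70% of its speed; a pose out of reach is approached as far as the arm can. A call with a gripper value outside its range is refused whole. The fingers move at their own pace and stop on an object; "newtons" is the grip in N (left out, the last holds). Time passes only in rows, so rows that repeat a pose let the fingers close. It gives the time, the measured TCP pose, the force and the opening at its end, in the units of the state.
- get_state(): the state, without advancing time (a new reading comes with each control period).
- capture(name): name is "scene" or "top" or "wrist"; returns a dict with "color" (480x640x3 uint8, red, green, blue), "camera_matrix" (3x3 intrinsics, pixels), "xyz" and "rotation" of the camera in the world; the wrist camera has in their place "T_tool_cam" (4x4, takes a point from camera to tool coordinates, whose origin is the TCP and whose axes are the flange's). Camera axes: x right, y up, looking along -z (the intrinsics and any distortion apply to the point x, -y, -z); pixel columns grow to the right and rows downward; lengths in m; the calibration is good to about 2 mm. A picture is of the moment at which its call begins: read the wrist's pose just before it. There is no depth.
- close_job(): hands the job in, once; it reports no verdict.
The state is a dict: "time_s": time; "joints": joint angles; "qd": joint speeds; "joint_torque": joint torques, N m; "tcp_pos": TCP position; "eef_rot": TCP orientation; "contact_force": force on the tool from outside, world axes, zero at the start; "moment": the same for the moment, N m; "gripper_width": finger opening in m.
Only numpy, scipy, OpenCV 4.12 (cv2) and the standard library are available. Lean on these libraries where they do the work, as an engineer would, in place of code of your own. Each camera call takes 0.05 s, during which the arm holds its last target.

TASK

Check in the two loose press studs by thread pitch: lay the coarse-threaded stud in the notched V gauge whose ribs have the coarse spacing, and the fine-threaded stud in the gauge with the fine ribs. Each stud must lie seated in both V saddles of its gauge, along the gauge, with its square collar in the gap between the saddles; let go of both.

Things in the scene. Friction and masses are not known exactly. Their poses are not given: they have to be found in the camera images.
- coarse_stud_centre (a point): Centre of the loose coarse stud: steel rod 120 mm long lying along its own y axis, 20 mm thread diameter with few wide ridges (10 mm pitch) on both halves, and a flat-sided square collar, 26 x 26 x 26 mm, in the middle; ends alike, 0.2 kg. The point is the middle of the collar, 13 mm above the board it lies on; z starts up; x points across, to the collar's flat sides.
- fine_stud_centre (a point): Centre of the loose fine-pitch stud: same size and axes as the coarse one, but with many narrow ridges (4 mm pitch). Both studs and both gauges start on a raised plywood board, 330 x 660 mm, whose top is level and 115 mm above the table.
- coarse_gauge_seat (a point): Where the stud's centre comes to lie, 40 mm above the board, in the fixed coarse gauge: steel base 70 x 124 x 8 mm, two V saddles (90 degrees, open upward, 42 mm wide, 26 mm long, tops at 47 mm, centred 43 mm either side along y), faces crossed by few wide ribs (10 mm apart). y runs along the V, z up. A 60 mm gap between the saddles, open at the sides, takes collar and fingers.
- fine_gauge_seat (a point): Seat of the fixed fine-pitch gauge: same size and axes as the coarse one, but the faces of its V are crossed by many narrow ribs (4 mm spacing). Both gauges start on the same raised board, well apart.

How it is judged:
By the outcome, as a careful person would: the job done as asked, in the order asked, and still so for the second after the job is handed in, with the robot touching nothing.
It also fails if it takes over 54 s, if anything falls off the work surface, if the arm or the gripper's body presses on something with over 40 N, if the wrist force passes 120 N, or if a joint passes its speed limit or range.

## Working session

There is one attempt and no reset: what is moved stays moved. The work goes in short steps, Python scripts to look and compute and a tool call to move; the robot and the scene stay as the last step left them, time stands still between calls to the robot, and variables do not carry over. Pictures are saved under pics/ and viewed, and the job is handed in when it is done.

Besides the shell and the picture viewer there is one more tool, called after ">>>" as name([rows], argument=value, ...), one row to a line, values as JSON. apply_moves: Moves the arm, as the interface text tells. Its arguments: {"type":"object","properties":{"commands":{"type":"array","items":{"type":"object","properties":{"grip":{"type":"number"},"dp":{"type":"array","items":{"type":"number"}},"yaw":{"type":"number"}}}},"newtons":{"type":"number"}},"required":["commands"]}

```bash
mkdir -p pics; ls
python3 - <<'E'
from plant import get_state, capture
import cv2,numpy as np
print(get_state())
for n in ["scene","top","wrist"]:
    d=capture(n); cv2.imwrite(f"pics/{n}0.png",d["color"][:,:,::-1])
    print(n,{k:(np.round(v,4).tolist() if not isinstance(v,str) else v) for k,v in d.items() if k!="color"})
E
```

```text
pics
{'time_s': 0.0, 'joints': array([ 9.16215878e+01,  2.05915268e+01,  6.33481894e-01, -2.00612808e-02,
       -7.01349427e+01, -1.65071848e+01]), 'qd': array([-0.09213757, -0.01089095,  0.00970293,  0.02363358, -0.02322253,
        0.05768413]), 'joint_torque': array([-2.41434309e-04, -5.82713091e+01,  2.93050611e+01,  6.99747384e+00,
        6.82278143e-03, -1.51419463e-04]), 'tcp_pos': array([0.17329809, 0.65187078, 0.22561961]), 'eef_rot': array([ 1.79905486e+02, -8.34213775e-03, -1.48924224e+01]), 'contact_force': array([ 0.03097078, -0.34326595,  0.13200877]), 'moment': array([ 0.01178649, -0.02299103,  0.04961648]), 'gripper_width': 0.08787581957504974}
scene {'camera_matrix': [[491.347, 0.0, 311.4506], [0.0, 491.347, 236.7912], [0.0, 0.0, 1.0]], 'xyz': [0.041, 0.6043, 0.5668], 'rotation': [64.7456, 0.4784, -142.7389]}
top {'camera_matrix': [[536.432, 0.0, 316.7222], [0.0, 536.432, 238.4527], [0.0, 0.0, 1.0]], 'xyz': [0.361, 0.0189, 0.9928], 'rotation': [13.142, -0.0442, -101.1717]}
wrist {'camera_matrix': [[395.0807, 0.0, 319.5989], [0.0, 395.0807, 236.7809], [0.0, 0.0, 1.0]], 'T_tool_cam': [[0.0005, 0.9578, 0.2874, 0.0774], [1.0, -0.0005, -0.0004, 0.0], [-0.0002, 0.2874, -0.9578, -0.1581], [0.0, 0.0, 0.0, 1.0]]}
```

View pics/scene0.png

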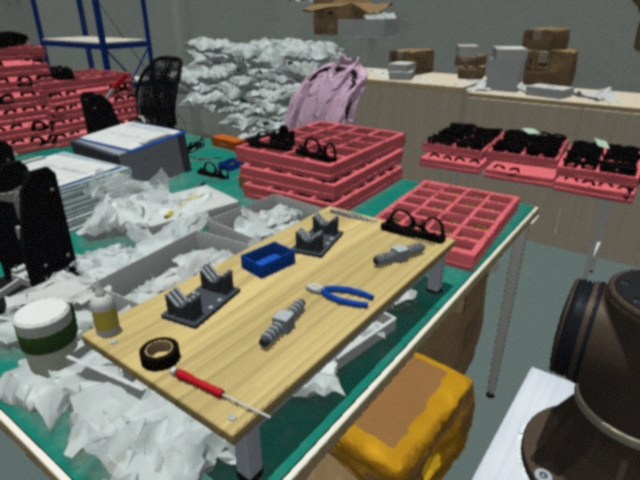

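View pics/top0.png

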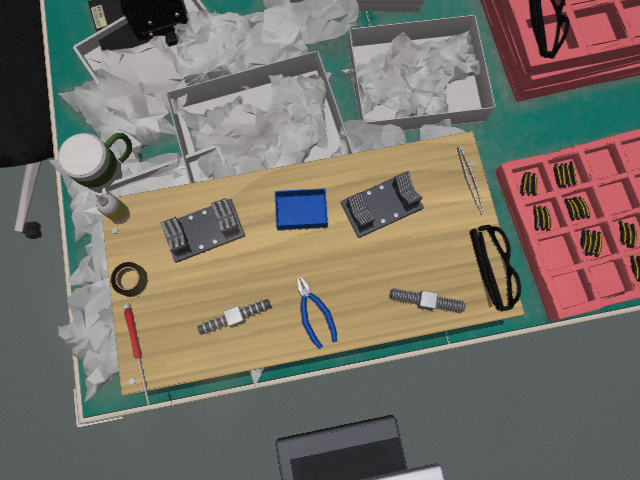

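View pics/wrist0.png

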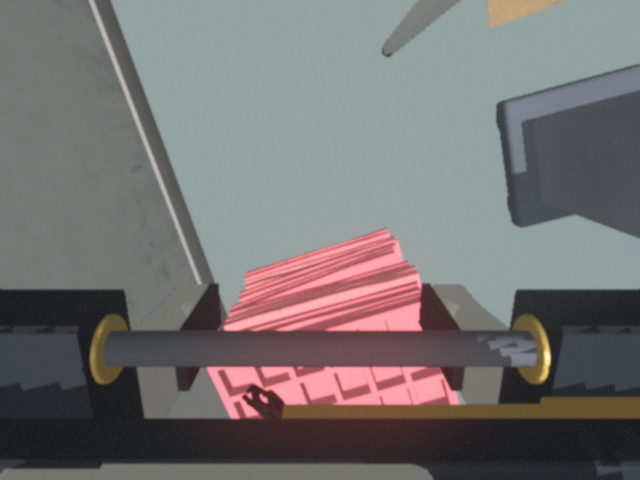

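```bash
cat > h.py <<'E'
import numpy as np,cv2
from scipy.spatial.transform import Rotation as R
def cam(d,st=None):
    K=np.array(d["camera_matrix"])
    if "xyz" in d: return K,R.from_euler("xyz",d["rotation"],degrees=True).as_matrix(),np.array(d["xyz"])
    Tt=np.eye(4);Tt[:3,:3]=R.from_euler("xyz",st["eef_rot"],degrees=True).as_matrix();Tt[:3,3]=st["tcp_pos"]
    T=Tt@np.array(d["T_tool_cam"]);return K,T[:3,:3],T[:3,3]
def ray(c,uv,z):
    K,Rm,t=c; u,v=uv
    d=Rm@np.array([(u-K[0,2])/K[0,0],-(v-K[1,2])/K[1,1],-1.])
    return t+d*(z-t[2])/d[2]
def proj(c,p):
    K,Rm,t=c;q=Rm.T@(np.asarray(p)-t)
    return np.array([K[0,0]*q[0]/-q[2]+K[0,2],K[1,1]*-q[1]/-q[2]+K[1,2]])
E
python3 - <<'E'
import cv2,numpy as np
im=cv2.imread("pics/top0.png")
a=im[180:350,140:300];b=im[160:330,330:490]
cv2.imwrite("pics/z1.png",cv2.resize(np.hstack([a,b]),None,fx=2.5,fy=2.5,interpolation=cv2.INTER_CUBIC))
from h import *
c=(np.array([[536.432,0,316.7222],[0,536.432,238.4527],[0,0,1.]]),R.from_euler("xyz",[13.142,-.0442,-101.1717],degrees=True).as_matrix(),np.array([.361,.0189,.9928]))
for n,p,z in [("sL",(234,316),.128),("sR",(428.5,299.5),.128),("gL",(203,230),.123),("gR",(382,206),.123)]: print(n,ray(c,p,z))
E
```

```text
sL [0.45950284 0.13378392 0.128     ]
sR [ 0.42486418 -0.17816168  0.128     ]
gL [0.61111494 0.16251253 0.123     ]
gR [ 0.59398255 -0.1401856   0.123     ]
```

View pics/z1.png

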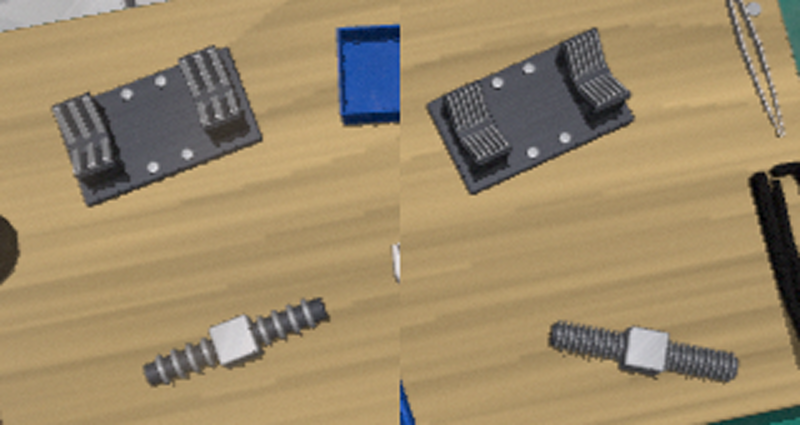

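Run:
```python
from h import *
im=cv2.imread("pics/top0.png")
c=(np.array([[536.432,0,316.7222],[0,536.432,238.4527],[0,0,1.]]),R.from_euler("xyz",[13.142,-.0442,-101.1717],degrees=True).as_matrix(),np.array([.361,.0189,.9928]))
hsv=cv2.cvtColor(im,cv2.COLOR_BGR2HSV)
for n,(x0,y0,x1,y1) in dict(sL=(185,290,285,345),sR=(380,280,470,320),gL=(150,190,255,270),gR=(330,165,432,240)).items():
    m=(hsv[y0:y1,x0:x1,1]<70).astype(np.uint8)
    m=cv2.morphologyEx(m,cv2.MORPH_CLOSE,np.ones((3,3)))
    cs,_=cv2.findContours(m,cv2.RETR_EXTERNAL,cv2.CHAIN_APPROX_NONE)
    k=max(cs,key=cv2.contourArea).reshape(-1,2)+[x0,y0]
    z=.128 if n[0]=='s' else .118
    w=np.array([ray(c,p,z)[:2] for p in k],np.float32)
    r=cv2.minAreaRect(w); b=cv2.boxPoints(r)
    e=[b[1]-b[0],b[2]-b[1]]; e=max(e,key=np.linalg.norm)
    print(n,np.round(r[0],4),np.round(r[1],4),"axis",np.degrees(np.arctan2(e[1],e[0])), b.round(3).tolist())
    if n[0]=='s':
        g=cv2.cvtColor(im,cv2.COLOR_BGR2GRAY)[y0:y1,x0:x1]; mm=((g>165)&(hsv[y0:y1,x0:x1,1]<40)).astype(np.uint8)
        q=max(cv2.findContours(mm,cv2.RETR_EXTERNAL,cv2.CHAIN_APPROX_NONE)[0],key=cv2.contourArea).reshape(-1,2)+[x0,y0]
        w=np.array([ray(c,p,.141)[:2] for p in q],np.float32); print("  collar",cv2.minAreaRect(w))
```

```text
sL [0.4598 0.1342] [0.0287 0.1206] axis -79.13447 [[0.4339999854564667, 0.19099999964237213], [0.4569999873638153, 0.07199999690055847], [0.48500001430511475, 0.07800000160932541], [0.46299999952316284, 0.19599999487400055]]
  collar ((0.45950254797935486, 0.13379459083080292), (0.023562222719192505, 0.023271718993782997), 11.100624084472656)
sR [ 0.4248 -0.1759] [0.1206 0.0294] axis 67.46193 [[0.3880000114440918, -0.22599999606609344], [0.41499999165534973, -0.2370000034570694], [0.460999995470047, -0.12600000202655792], [0.4339999854564667, -0.11500000208616257]]
  collar ((0.42474251985549927, -0.1753043532371521), (0.02323637157678604, 0.02324174903333187), 68.40556335449219)
gL [0.615 0.164] [0.0747 0.1252] axis -79.32266 [[0.5669999718666077, 0.21899999678134918], [0.5899999737739563, 0.09600000083446503], [0.6629999876022339, 0.10899999737739563], [0.6399999856948853, 0.23199999332427979]]
gR [ 0.5992 -0.1443] [0.0708 0.1297] axis -76.14884 [[0.5490000247955322, -0.09000000357627869], [0.5799999833106995, -0.2160000056028366], [0.6489999890327454, -0.19900000095367432], [0.6179999709129333, -0.0729999989271164]]
```

>>> apply_moves([
  {"grip":1,"dp":[0,0,-60],"yaw":0},
  {"grip":1,"dp":[40,42,-75],"yaw":0.15},
  {"grip":1,"dp":[410,427,-75],"yaw":1.12},
  {"grip":1,"dp":[410,427,-75],"yaw":1.12},
  {"grip":1,"dp":[410,427,-75],"yaw":1.12},
  {"grip":1,"dp":[410,427,-75],"yaw":1.12},
  {"grip":1,"dp":[410,427,-75],"yaw":1.12},
  {"grip":1,"dp":[410,427,-75],"yaw":1.12},
  {"grip":1,"dp":[410,427,-75],"yaw":1.12},
  {"grip":1,"dp":[410,427,-75],"yaw":1.12},
  {"grip":1,"dp":[410,427,-75],"yaw":1.12},
  {"grip":1,"dp":[410,427,-75],"yaw":1.12},
])

```text
time_s: 1.65
tcp_pos: [0.4605, 0.1323, 0.3013]
eef_rot: [180.0, -0.0, -79.3]
contact_force: [0.6, 0.3, -0.6]
gripper_width: 0.0878
```

Run:
```python
from h import *
from plant import *
st=get_state(); d=capture("wrist"); c=cam(d,st)
cv2.imwrite("pics/w1.png",d["color"][:,:,::-1])
print(st["tcp_pos"],st["eef_rot"],proj(c,[.4595,.134,.141]),proj(c,[.425,-.176,.141]),proj(c,[.611,.163,.125]))
```

```text
[0.46049845 0.13226656 0.30129467] [ 1.79967902e+02 -2.06020153e-02 -7.92635305e+01] [319.76006563 218.51349532] [ 469.47795721 -253.46119055] [142.13776012 214.27513048]
```

View pics/w1.png

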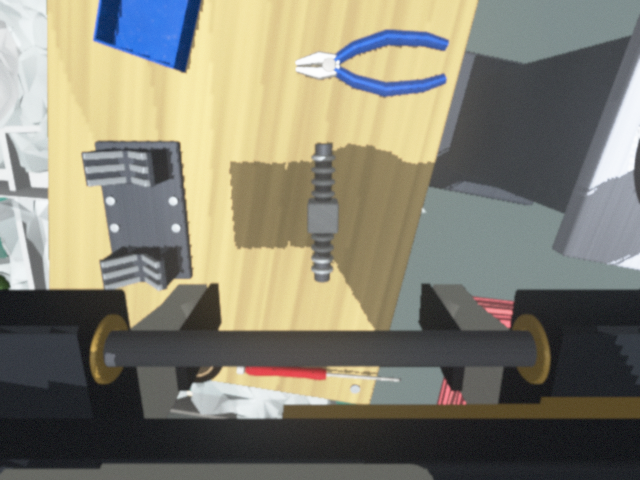

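Run:
```python
from h import *
from plant import *
st=get_state(); d=capture("wrist"); c=cam(d,st); im=d["color"][:,:,::-1].copy()
hsv=cv2.cvtColor(im,cv2.COLOR_BGR2HSV); g=cv2.cvtColor(im,cv2.COLOR_BGR2GRAY)
def screws(cc,g,x0,y0,x1,y1,thr=150):
    n,l,s,ce=cv2.connectedComponentsWithStats((g[y0:y1,x0:x1]>thr).astype(np.uint8))
    for i in range(1,n):
        if 5<s[i,4]<120:
            p=ce[i]+[x0,y0]; print("  screw",p.round(1),s[i,4],ray(cc,p,.124)[:2].round(4))
print("wrist");screws(c,g,100,185,185,243)
# stud collar/rod, narrow crop
m=(hsv[135:290,295:350,1]<60).astype(np.uint8)
k=max(cv2.findContours(m,cv2.RETR_EXTERNAL,cv2.CHAIN_APPROX_NONE)[0],key=cv2.contourArea).reshape(-1,2)+[295,135]
w=np.array([ray(c,p,.130)[:2] for p in k],np.float32); print(cv2.minAreaRect(w),cv2.minAreaRect(k.astype(np.float32)),cv2.boundingRect(k))
t=capture("top");ct=cam(t);gt=cv2.cvtColor(t["color"],cv2.COLOR_RGB2GRAY)
cv2.imwrite("pics/t1.png",t["color"][:,:,::-1])
print("topL");screws(ct,gt,185,208,222,252);print("topR");screws(ct,gt,362,183,400,222)
g0=cv2.imread("pics/top0.png",0)
print("top0L");screws(ct,g0,185,208,222,252);print("topR");screws(ct,g0,362,183,400,222)
```

```text
wrist
  screw [109.4 199.3] 78 [0.6395 0.1565]
  screw [172.4 199.5] 82 [0.5862 0.1465]
  screw [113.6 226. ] 73 [0.635  0.1799]
  screw [175.1 226.3] 74 [0.5818 0.17  ]
((0.4568125605583191, 0.13386020064353943), (0.026781205087900162, 0.12101256102323532), 10.300030708312988) ((322.5, 211.0), (138.0, 31.0), 90.0) (307, 142, 32, 139)
topL
  screw [190.5 221.8] 62 [0.6289 0.1808]
  screw [220.4 224.5] 14 [0.6146 0.1323]
  screw [202.8 233.3] 78 [0.6053 0.1635]
  screw [218.8 249.2] 27 [0.5733 0.1414]
topR
  screw [367.9 185.3] 80 [ 0.6342 -0.1246]
  screw [381.3 186.9] 14 [ 0.627  -0.1464]
  screw [368.5 192.7] 14 [ 0.6211 -0.1228]
  screw [395.5 214.7] 14 [ 0.5744 -0.1589]
  screw [382.6 220.1] 11 [ 0.5695 -0.1357]
  screw [397.8 220.7] 6 [ 0.5636 -0.1604]
top0L
  screw [191.1 209.9] 71 [0.6492 0.1769]
  screw [203.8 212. ] 10 [0.6415 0.1564]
  screw [190.2 217. ] 10 [0.6373 0.1801]
  screw [214.5 241.2] 13 [0.5882 0.1464]
  screw [200.6 246.4] 13 [0.5839 0.1703]
  screw [216.  249.3] 54 [0.574  0.1461]
topR
  screw [366.1 186.9] 32 [ 0.632  -0.1209]
  screw [381. 187.] 11 [ 0.6269 -0.1458]
  screw [368.5 192.6] 11 [ 0.6212 -0.1227]
  screw [395.5 214.5] 12 [ 0.5748 -0.159 ]
  screw [382.5 220.2] 10 [ 0.5693 -0.1354]
```

>>> apply_moves([
  {"grip":0.8,"dp":[-2,2,60],"yaw":0},
  {"grip":0.8,"dp":[-2,2,120],"yaw":0},
  {"grip":0.8,"dp":[-2,2,160],"yaw":0},
  {"grip":0.8,"dp":[-2,2,175],"yaw":0},
  {"grip":0.8,"dp":[-2,2,181],"yaw":0},
  {"grip":0.8,"dp":[-2,2,181],"yaw":0},
  {"grip":0.8,"dp":[-2,2,181],"yaw":0},
])

```text
time_s: 2.68
tcp_pos: [0.4584, 0.1366, 0.1219]
eef_rot: [-179.9, 0.1, -79.0]
contact_force: [-0.4, -0.2, -0.2]
gripper_width: 0.0698
```

Run:
```python
from h import *
from plant import *
st=get_state(); d=capture("wrist"); c=cam(d,st)
cv2.imwrite("pics/w2.png",d["color"][:,:,::-1])
print(st["tcp_pos"],proj(c,[.458,.134,.141]))
```

```text
[0.45839908 0.13655187 0.12190339] [320.62331678 318.97515111]
```

View pics/w2.png

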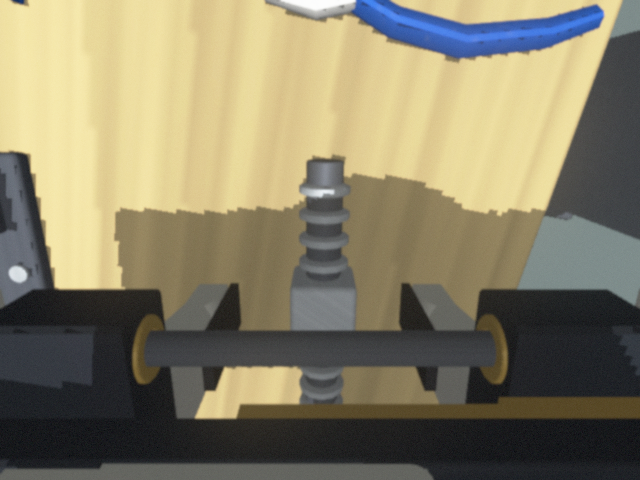

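Run:
```python
from h import *
from plant import *
st=get_state(); d=capture("wrist"); c=cam(d,st)
for p,z in [((323,268),.141),((323,278),.141),((325,160),.128)]:
    w=ray(c,p,z); Rt=R.from_euler("xyz",st["eef_rot"],degrees=True).as_matrix()
    print(w.round(4),(Rt.T@(w-st["tcp_pos"])*1000).round(1))
```

```text
[0.4611 0.1127 0.141 ] [ 23.8   1.7 -19.3]
[0.4603 0.1167 0.141 ] [ 19.8   1.7 -19.3]
[0.4678 0.0745 0.128 ] [62.6  2.4 -6.3]
```

>>> apply_moves([
  {"grip":0.8,"dp":[4,2,2],"yaw":0},
  {"grip":0.8,"dp":[4,2,2],"yaw":0},
  {"grip":0.2,"dp":[4,2,2],"yaw":0},
  {"grip":0.2,"dp":[4,2,2],"yaw":0},
  {"grip":0.2,"dp":[4,2,2],"yaw":0},
  {"grip":0.2,"dp":[4,2,2],"yaw":0},
  {"grip":0.2,"dp":[4,2,2],"yaw":0},
  {"grip":0.2,"dp":[4,2,2],"yaw":0},
], newtons=30)

```text
time_s: 3.78
tcp_pos: [0.4566, 0.1317, 0.1186]
eef_rot: [-180.0, 0.0, -79.1]
contact_force: [1.6, 0.8, -0.1]
gripper_width: 0.0256
```

>>> apply_moves([
  {"grip":0.2,"dp":[0,0,-30],"yaw":0},
  {"grip":0.2,"dp":[0,0,-80],"yaw":0},
  {"grip":0.2,"dp":[0,-20,-100],"yaw":0},
  {"grip":0.2,"dp":[-1,-70,-100],"yaw":0},
  {"grip":0.2,"dp":[-2,-125,-100],"yaw":0},
  {"grip":0.2,"dp":[-2,-158,-100],"yaw":0},
  {"grip":0.2,"dp":[-2,-158,-100],"yaw":0},
  {"grip":0.2,"dp":[-2,-158,-100],"yaw":0},
])

```text
time_s: 4.78
tcp_pos: [0.6103, 0.1632, 0.2177]
eef_rot: [179.9, -0.0, -79.1]
contact_force: [-0.1, 0.1, -1.8]
gripper_width: 0.0256
```

Run:
```python
from h import *
from plant import *
st=get_state(); d=capture("wrist"); c=cam(d,st)
cv2.imwrite("pics/w3.png",d["color"][:,:,::-1])
Rt=R.from_euler("xyz",st["eef_rot"],degrees=True).as_matrix()
print(st["tcp_pos"],st["eef_rot"],proj(c,[.6115,.1633,.162]))
for x in (55,60,65): print(x,proj(c,st["tcp_pos"]+Rt@[x/1000,0,-.0094]))
for y in (103.5,120.3,163.3): 
  pass
a=np.array([.189,-.982])
for s in (-56,-30,30,56):
  print(s,proj(c,np.r_[np.array([.6115,.1633])+a*s/1000,.162]))
```

```text
[0.61028641 0.16321384 0.2176521 ] [ 1.79885319e+02 -2.09154968e-02 -7.90771352e+01] [316.54859632 259.25398512]
55 [318.52865415 181.16237834]
60 [318.52554919 167.79200963]
65 [318.52238317 154.15871041]
-56 [316.6549836  344.96789099]
-30 [316.60739381 306.62583918]
30 [316.48516466 208.14848732]
56 [316.42600359 160.48371016]
```

View pics/w3.png

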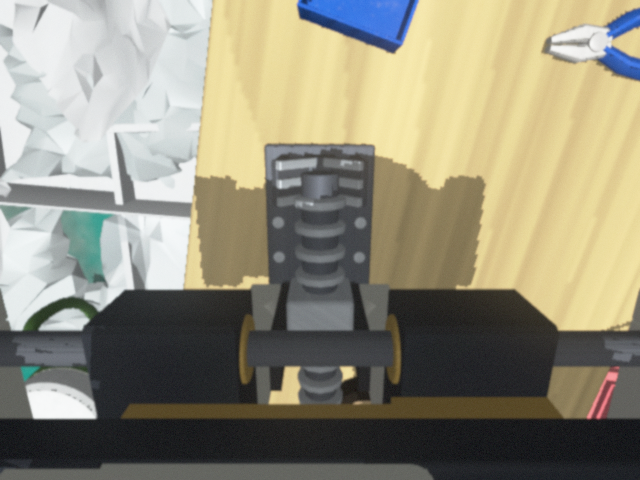

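>>> apply_moves([
  {"grip":0.2,"dp":[0,-1,35],"yaw":0},
  {"grip":0.2,"dp":[0,-1,55],"yaw":0},
  {"grip":0.2,"dp":[0,-1,65],"yaw":0},
  {"grip":0.2,"dp":[0,-1,69],"yaw":0},
  {"grip":0.2,"dp":[0,-1,71],"yaw":0},
  {"grip":0.2,"dp":[0,-1,71],"yaw":0},
])

```text
time_s: 5.58
tcp_pos: [0.6124, 0.1639, 0.1482]
eef_rot: [-179.9, 0.0, -79.1]
contact_force: [-1.0, -0.3, -2.1]
gripper_width: 0.0256
```

Run:
```python
from h import *
from plant import *
st=get_state(); d=capture("wrist"); print(st["tcp_pos"],st["contact_force"],st["moment"])
s=capture("scene")["color"][220:350,120:330]
cv2.imwrite("pics/w4.png",d["color"][:,:,::-1]); cv2.imwrite("pics/s4.png",cv2.resize(s[:,:,::-1],None,fx=3.5,fy=3.5,interpolation=cv2.INTER_CUBIC))
```

```text
[0.61238627 0.16388607 0.14822377] [-0.98331201 -0.33449506 -2.11722853] [ 0.07656594 -0.02518777 -0.00016363]
```

View pics/s4.png

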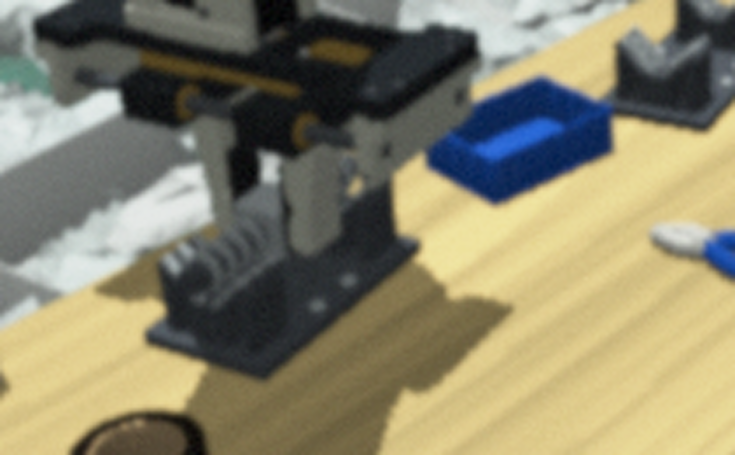

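View pics/w4.png

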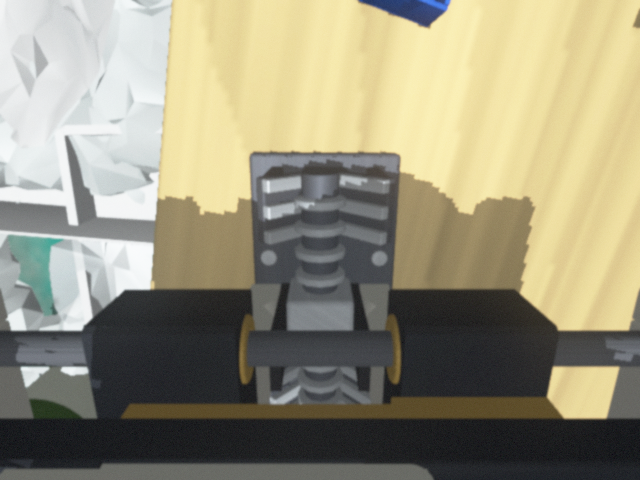

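>>> apply_moves([
  {"grip":0.2,"dp":[0,2,0],"yaw":0},
  {"grip":0.2,"dp":[0,2,1],"yaw":0},
  {"grip":0.2,"dp":[0,2,2],"yaw":0},
  {"grip":0.2,"dp":[0,2,2],"yaw":0},
])

```text
time_s: 6.18
tcp_pos: [0.6106, 0.1635, 0.146]
eef_rot: [-179.9, 0.0, -79.1]
contact_force: [0.4, 0.5, 0.9]
gripper_width: 0.0259
```

>>> apply_moves([
  {"grip":0.2,"dp":[0,0,1],"yaw":0},
  {"grip":0.33,"dp":[0,0,1],"yaw":0},
  {"grip":0.36,"dp":[0,0,1],"yaw":0},
  {"grip":0.6,"dp":[0,0,1],"yaw":0},
  {"grip":0.6,"dp":[0,0,1],"yaw":0},
  {"grip":0.6,"dp":[0,0,1],"yaw":0},
  {"grip":0.6,"dp":[0,0,-25],"yaw":0},
  {"grip":0.6,"dp":[0,0,-80],"yaw":0},
  {"grip":0.6,"dp":[0,0,-130],"yaw":0},
  {"grip":0.6,"dp":[0,0,-150],"yaw":0},
  {"grip":0.6,"dp":[0,0,-150],"yaw":0},
])

```text
time_s: 7.55
tcp_pos: [0.6109, 0.1637, 0.2976]
eef_rot: [-179.8, 0.1, -79.1]
contact_force: [-0.2, 0.9, 0.2]
gripper_width: 0.0526
```

Run:
```python
from h import *
from plant import *
st=get_state(); d=capture("wrist"); print(st["tcp_pos"],st["eef_rot"])
s=capture("scene")["color"][220:350,120:330]
cv2.imwrite("pics/w5.png",d["color"][:,:,::-1]); cv2.imwrite("pics/s5.png",cv2.resize(s[:,:,::-1],None,fx=3.5,fy=3.5,interpolation=cv2.INTER_CUBIC))
```

```text
[0.61086255 0.16366219 0.29762569] [-1.79794608e+02  6.28744716e-02 -7.90531599e+01]
```

View pics/s5.png

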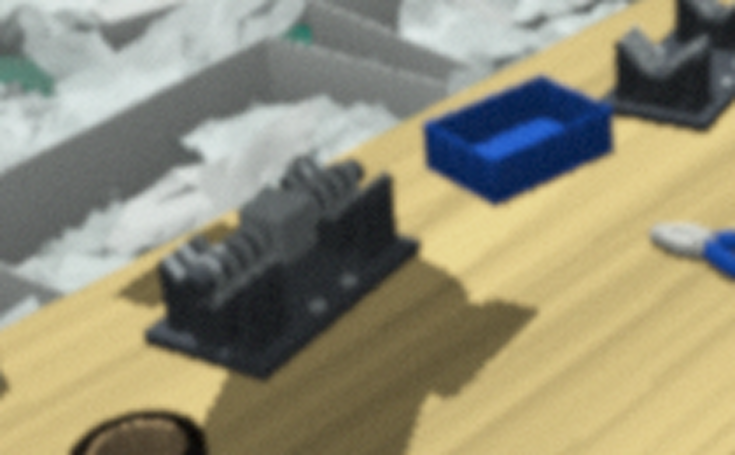

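View pics/w5.png

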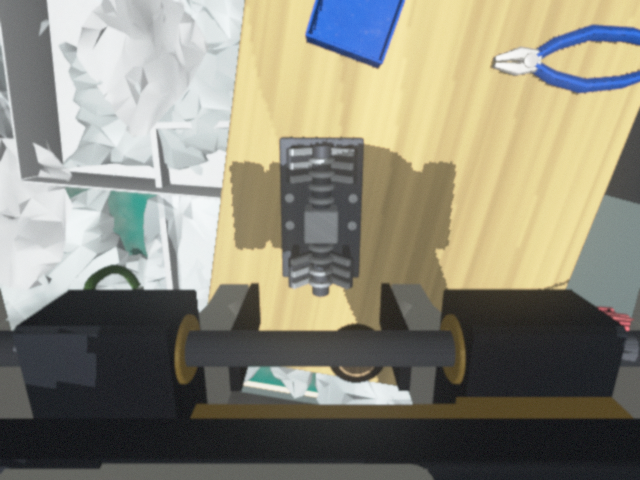

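Run:
```python
from h import *
from plant import *
st=get_state(); d=capture("wrist"); c=cam(d,st); im=d["color"]
cv2.imwrite("pics/z5.png",cv2.resize(im[125:305,265:380,::-1],None,fx=3.3,fy=3.3,interpolation=cv2.INTER_CUBIC))
g=np.array([.611,.1633]);a=np.array([np.cos(np.radians(-79.3)),np.sin(np.radians(-79.3))])
for s in (-60,-13,13,60): print(s,[proj(c,np.r_[g+a*s/1000,z]).round(0) for z in ((.155,.165) if abs(s)>20 else (.168,))])
t=capture("top"); cv2.imwrite("pics/t5.png",cv2.resize(t["color"][180:340,140:520,::-1],None,fx=2.1,fy=2.1,interpolation=cv2.INTER_CUBIC))
s=cam(capture("scene"))
for q in (-60,60): print(q,[proj(s,np.r_[g+a*q/1000,z]).round(1) for z in (.155,.165)])
```

```text
-60 [array([317., 293.]), array([317., 298.])]
-13 [array([317., 243.])]
13 [array([317., 209.])]
60 [array([318., 143.]), array([317., 144.])]
-60 [array([175.3, 301.6]), array([174.4, 296.1])]
60 [array([221.6, 267.7]), array([221.1, 262.6])]
```

View pics/z5.png

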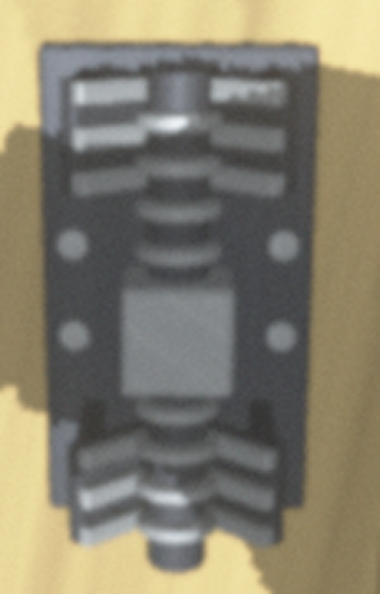

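View pics/t5.png

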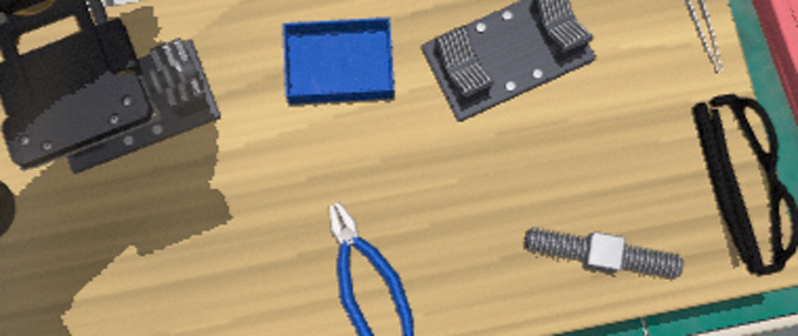

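>>> apply_moves([
  {"grip":0.6,"dp":[45,38,0],"yaw":0.1},
  {"grip":0.8,"dp":[298,249,0],"yaw":0.575},
  {"grip":0.8,"dp":[298,249,0],"yaw":0.575},
  {"grip":0.8,"dp":[298,249,0],"yaw":0.575},
  {"grip":0.8,"dp":[298,249,0],"yaw":0.575},
  {"grip":0.8,"dp":[298,249,0],"yaw":0.575},
  {"grip":0.8,"dp":[298,249,0],"yaw":0.575},
  {"grip":0.8,"dp":[298,249,0],"yaw":0.575},
  {"grip":0.8,"dp":[298,249,0],"yaw":0.575},
])

```text
time_s: 8.93
tcp_pos: [0.4227, -0.1759, 0.2952]
eef_rot: [180.0, -0.0, -112.0]
contact_force: [0.0, 0.2, -0.2]
gripper_width: 0.0704
```

Run:
```python
from h import *
from plant import *
st=get_state(); d=capture("wrist"); c=cam(d,st); im=d["color"]; print(st["tcp_pos"],st["eef_rot"],proj(c,[.4225,-.176,.141]))
s=capture("scene");sc=cam(s)
for q in (-60,60): 
  g=np.array([.611,.1633]);a=np.array([np.cos(np.radians(-79.3)),np.sin(np.radians(-79.3))]);print(q,[((proj(sc,np.r_[g+a*q/1000,z])-[160,250])*9).round(0) for z in (.145,.155,.165)])
cv2.imwrite("pics/w6.png",im[:,:,::-1]); cv2.imwrite("pics/s6.png",cv2.resize(s["color"][250:330,160:245,::-1],None,fx=7,fy=7,interpolation=cv2.INTER_CUBIC))
t=capture("top");cv2.imwrite("pics/t6.png",cv2.resize(t["color"][190:270,150:260,::-1],None,fx=5,fy=5,interpolation=cv2.INTER_CUBIC))
```

```text
[ 0.42272662 -0.17591398  0.29521745] [ 1.79969998e+02 -5.07959969e-03 -1.11984918e+02] [319.2196929  218.08723022]
-60 [array([145., 514.]), array([137., 465.]), array([130., 415.])]
60 [array([558., 205.]), array([554., 159.]), array([549., 114.])]
```

View pics/s6.png

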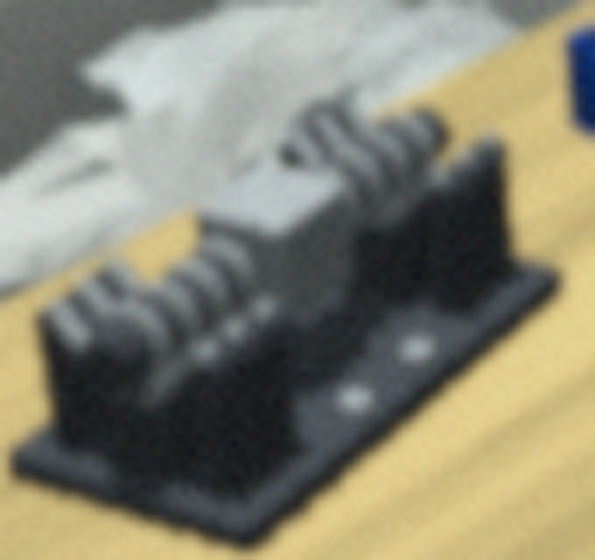

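View pics/w6.png

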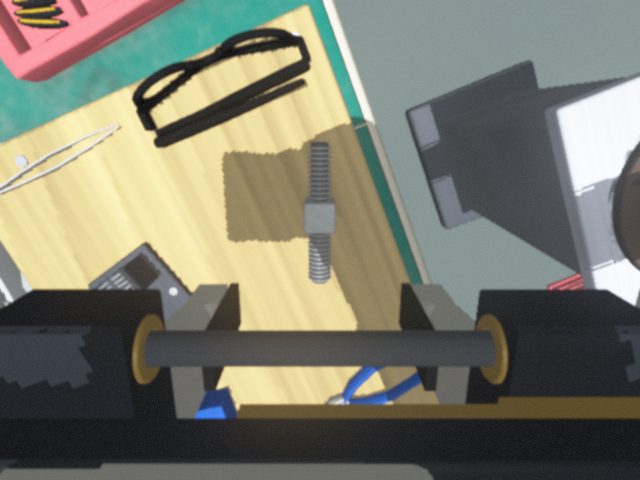

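View pics/t6.png

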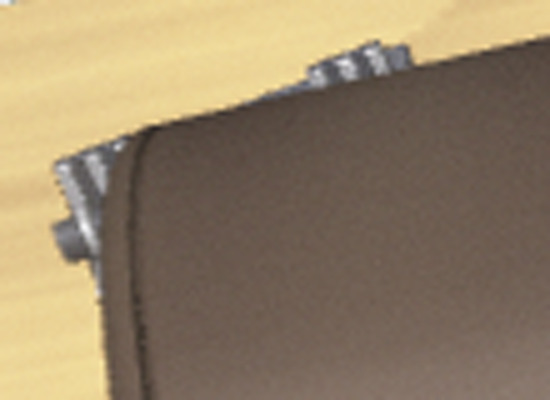

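```bash
cat > ov.py <<'E'
from h import *
from plant import *
def overlay(g,ang,box,f,out,name="scene",sh=0):
    s=capture(name); st=get_state(); sc=cam(s,st)
    x0,y0,x1,y1=box
    im=cv2.resize(s["color"][y0:y1,x0:x1,::-1],None,fx=f,fy=f,interpolation=cv2.INTER_CUBIC)
    a=np.array([np.cos(np.radians(ang)),np.sin(np.radians(ang)),0]);b=np.array([-a[1],a[0],0]);G=np.r_[g,.115]
    P=lambda s_,l,z: tuple(int(v) for v in ((proj(sc,G+a*s_/1000+b*l/1000+[0,0,z/1000])-[x0-.5,y0-.5])*f))
    def poly(pts,col): cv2.polylines(im,[np.array([P(*p) for p in pts])],True,col,1)
    poly([(-62,-35,8),(-62,35,8),(62,35,8),(62,-35,8)],(0,255,0))
    for e in (-56,-30,30,56): poly([(e,-21,47),(e,0,26),(e,21,47)],(0,255,255))
    for e in (-60,60): poly([(e+sh,10*np.cos(t),40+10*np.sin(t)) for t in np.linspace(0,6.28,24)],(0,0,255))
    for z in (27,53): poly([(-13+sh,-13,z),(-13+sh,13,z),(13+sh,13,z),(13+sh,-13,z)],(255,0,255))
    cv2.imwrite(out,im)
E
python3 -c "
from ov import *
overlay([.611,.1633],-79.3,(160,250,245,330),9,'pics/o6.png')"
```

```text
(no output)
```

View pics/o6.png

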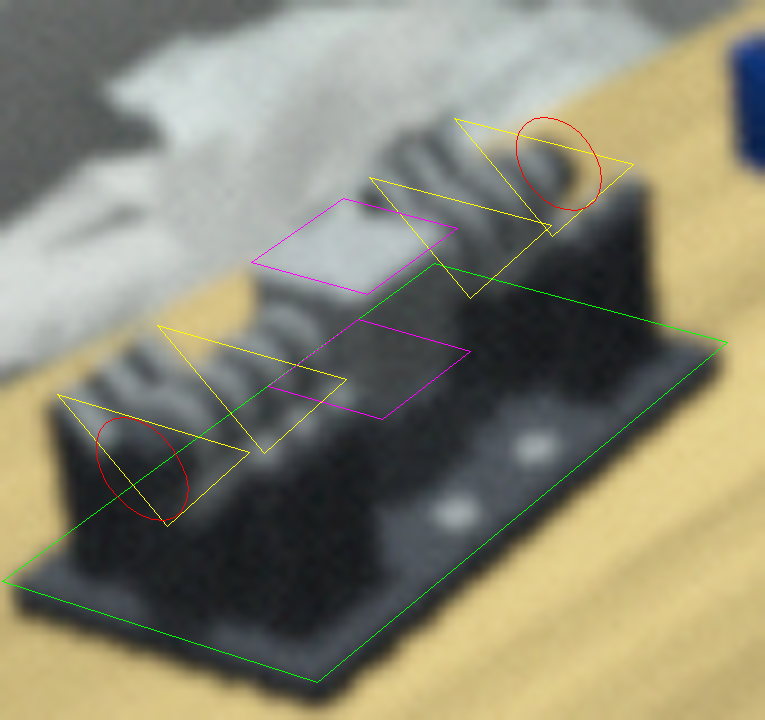

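>>> apply_moves([
  {"grip":0.8,"dp":[0,0,60],"yaw":0},
  {"grip":0.8,"dp":[0,0,120],"yaw":0},
  {"grip":0.8,"dp":[0,0,155],"yaw":0},
  {"grip":0.8,"dp":[0,0,170],"yaw":0},
  {"grip":0.8,"dp":[0,0,174],"yaw":0},
  {"grip":0.8,"dp":[0,0,174],"yaw":0},
  {"grip":0.8,"dp":[0,0,174],"yaw":0},
])

```text
time_s: 10.0
tcp_pos: [0.423, -0.1764, 0.1224]
eef_rot: [-179.9, 0.0, -112.0]
contact_force: [-0.6, 0.5, -0.0]
gripper_width: 0.0702
```

Run:
```python
from h import *
from plant import *
st=get_state(); d=capture("wrist"); c=cam(d,st)
cv2.imwrite("pics/w7.png",d["color"][:,:,::-1])
Rt=R.from_euler("xyz",st["eef_rot"],degrees=True).as_matrix()
print(st["tcp_pos"],[proj(c,np.r_[(st["tcp_pos"]+Rt@[x/1000,0,0])[:2],z]).round(0) for x,z in ((60,.128),(60,.138),(13,.141),(13,.115))])
```

```text
[ 0.42299088 -0.17638531  0.12241804] [array([319., 167.]), array([318., 171.]), array([318., 294.]), array([319., 269.])]
```

View pics/w7.png

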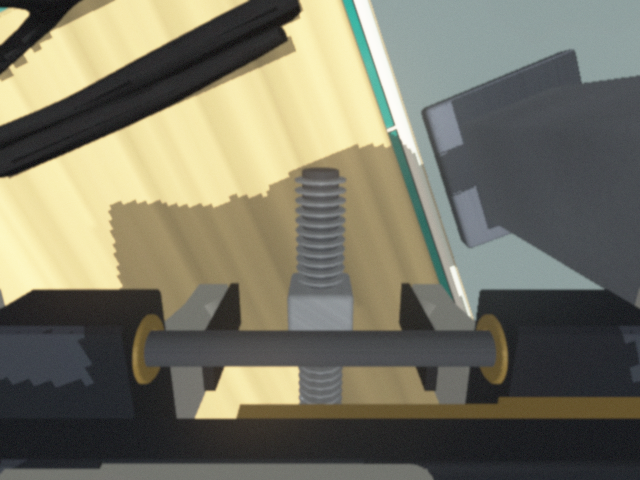

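>>> apply_moves([
  {"grip":0.8,"dp":[0,0,3],"yaw":0},
  {"grip":0.2,"dp":[0,0,3],"yaw":0},
  {"grip":0.2,"dp":[0,0,3],"yaw":0},
  {"grip":0.2,"dp":[0,0,3],"yaw":0},
  {"grip":0.2,"dp":[0,0,3],"yaw":0},
  {"grip":0.2,"dp":[0,0,3],"yaw":0},
  {"grip":0.2,"dp":[0,0,3],"yaw":0},
])

```text
time_s: 10.92
tcp_pos: [0.4223, -0.1765, 0.1186]
eef_rot: [-180.0, -0.0, -112.0]
contact_force: [0.3, -0.5, -0.1]
gripper_width: 0.0257
```

>>> apply_moves([
  {"grip":0.2,"dp":[0,0,-30],"yaw":0},
  {"grip":0.2,"dp":[0,0,-80],"yaw":0},
  {"grip":0.2,"dp":[-15,-20,-100],"yaw":-0.1},
  {"grip":0.2,"dp":[-45,-65,-100],"yaw":-0.28},
  {"grip":0.2,"dp":[-75,-110,-100],"yaw":-0.46},
  {"grip":0.2,"dp":[-99,-148,-100],"yaw":-0.63},
  {"grip":0.2,"dp":[-99,-148,-100],"yaw":-0.63},
  {"grip":0.2,"dp":[-99,-148,-100],"yaw":-0.63},
])

```text
time_s: 11.92
tcp_pos: [0.5958, -0.14, 0.2174]
eef_rot: [179.9, 0.0, -76.0]
contact_force: [-0.1, 0.3, -2.2]
gripper_width: 0.0263
```

Run:
```python
from ov import *
st=get_state(); print(st["tcp_pos"],st["eef_rot"])
overlay([.5965,-.1407],-76,(0,0,640,480),1.25,'pics/w8.png',"wrist")
```

```text
[ 0.5957877  -0.14000058  0.2173958 ] [ 1.79865333e+02  4.55330231e-02 -7.59650490e+01]
```

View pics/w8.png

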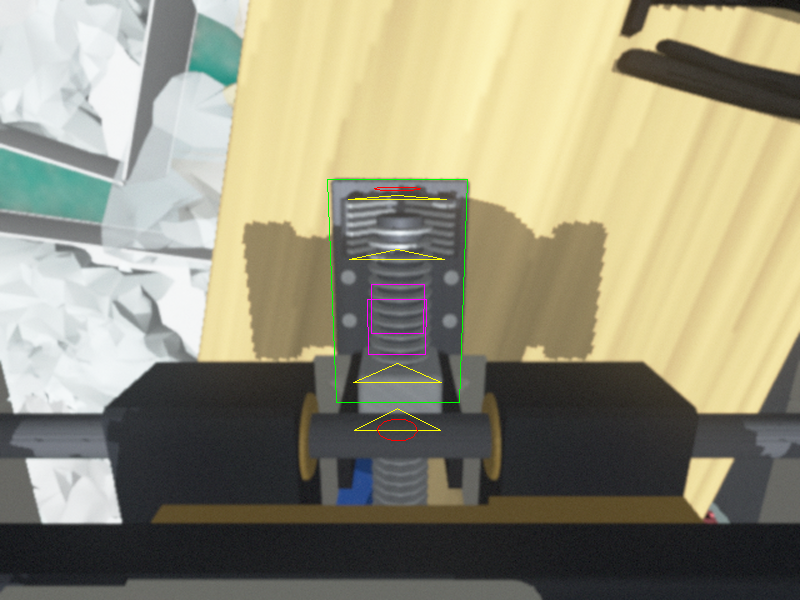

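>>> apply_moves([
  {"grip":0.2,"dp":[1,0,35],"yaw":0},
  {"grip":0.2,"dp":[1,0,55],"yaw":0},
  {"grip":0.2,"dp":[1,0,65],"yaw":0},
  {"grip":0.2,"dp":[1,0,69],"yaw":0},
  {"grip":0.2,"dp":[1,0,70],"yaw":0},
  {"grip":0.2,"dp":[1,0,70],"yaw":0},
])

```text
time_s: 12.72
tcp_pos: [0.5972, -0.1411, 0.1493]
eef_rot: [-179.9, -0.0, -75.9]
contact_force: [-0.4, -0.9, -1.7]
gripper_width: 0.0258
```

Run:
```python
from ov import *
st=get_state(); print(st["tcp_pos"],st["contact_force"])
overlay([.5965,-.1407],-76,(0,0,640,480),1.25,'pics/w9.png',"wrist")
```

```text
[ 0.59721829 -0.14110986  0.14933521] [-0.36741844 -0.90070515 -1.71048314]
```

View pics/w9.png

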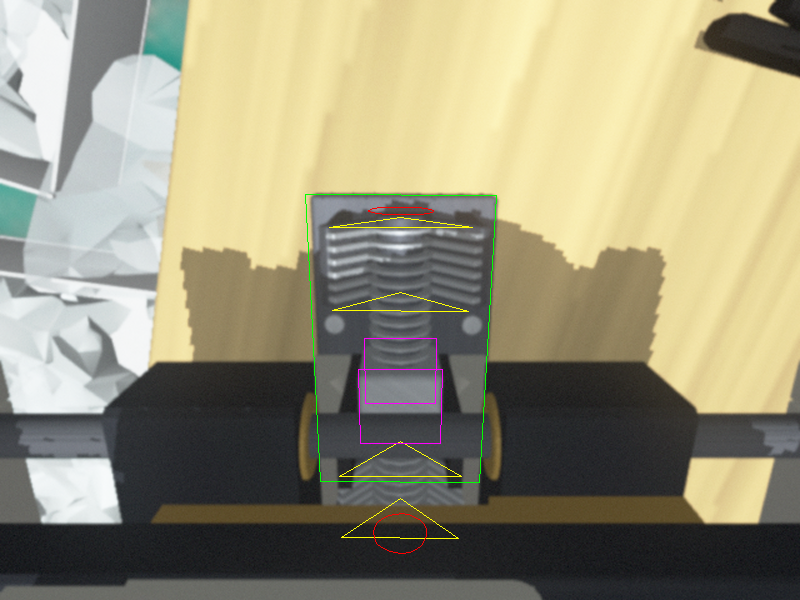

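>>> apply_moves([
  {"grip":0.2,"dp":[0,1,1],"yaw":0},
  {"grip":0.2,"dp":[0,1,2],"yaw":0},
  {"grip":0.2,"dp":[0,1,3],"yaw":0},
  {"grip":0.2,"dp":[0,1,3],"yaw":0},
])

```text
time_s: 13.28
tcp_pos: [0.5961, -0.1413, 0.1459]
eef_rot: [-180.0, -0.0, -75.9]
contact_force: [-0.4, -0.3, 0.7]
gripper_width: 0.0256
```

>>> apply_moves([
  {"grip":0.2,"dp":[0,0,1],"yaw":0},
  {"grip":0.33,"dp":[0,0,1],"yaw":0},
  {"grip":0.36,"dp":[0,0,1],"yaw":0},
  {"grip":0.6,"dp":[0,0,1],"yaw":0},
  {"grip":0.6,"dp":[0,0,1],"yaw":0},
  {"grip":0.6,"dp":[0,0,1],"yaw":0},
  {"grip":0.6,"dp":[0,0,-25],"yaw":0},
  {"grip":0.6,"dp":[0,0,-80],"yaw":0},
  {"grip":0.6,"dp":[0,0,-130],"yaw":0},
  {"grip":0.6,"dp":[0,0,-150],"yaw":0},
  {"grip":0.6,"dp":[0,0,-150],"yaw":0},
])

```text
time_s: 14.65
tcp_pos: [0.5966, -0.1414, 0.2976]
eef_rot: [-179.8, -0.1, -75.9]
contact_force: [-0.0, 0.1, -0.5]
gripper_width: 0.0524
```

Run:
```python
from ov import *
st=get_state(); print(st["tcp_pos"],st["gripper_width"])
overlay([.5965,-.1407],-76,(250,110,410,330),2.7,'pics/w10.png',"wrist")
d=capture("wrist")["color"];cv2.imwrite("pics/w10b.png",cv2.resize(d[110:310,240:400,::-1],None,fx=3,fy=3,interpolation=cv2.INTER_CUBIC))
overlay([.5965,-.1407],-76,(280,200,355,270),9,'pics/s10.png')
```

```text
[ 0.59662355 -0.14138008  0.2975889 ] 0.05242984684446793
```

View pics/w10.png

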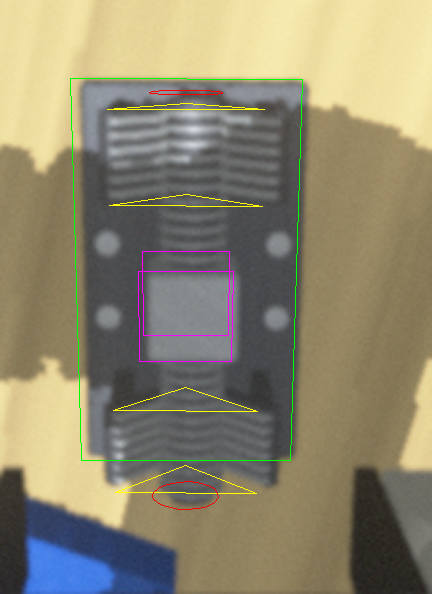

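View pics/w10b.png

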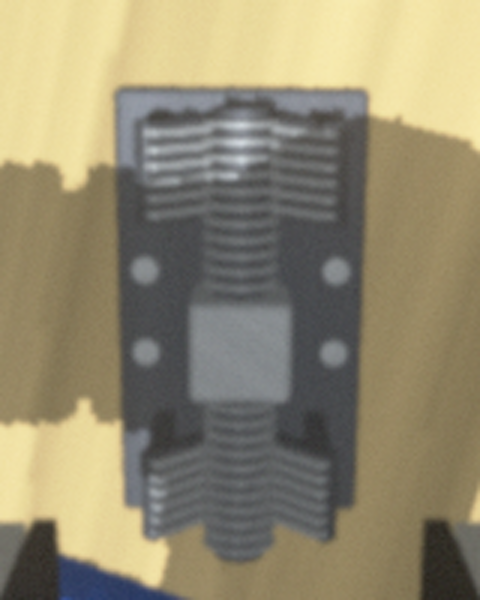

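View pics/s10.png

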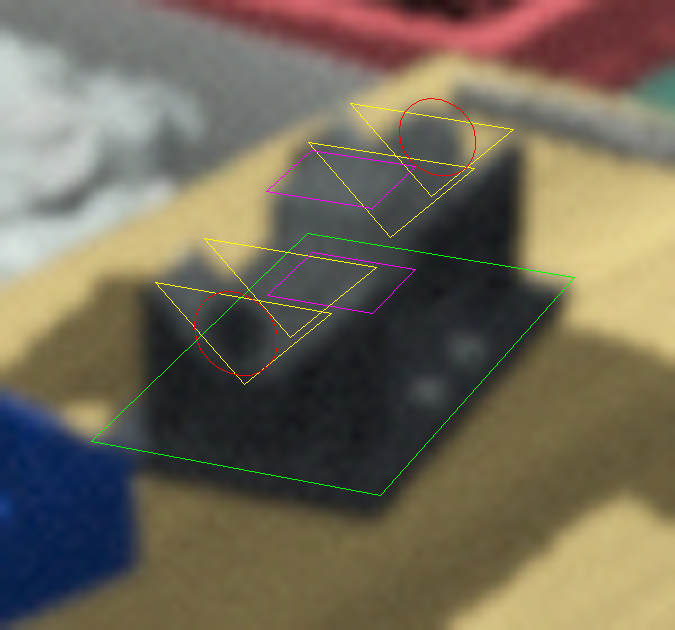

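Run:
```python
from ov import *
ims=[cv2.GaussianBlur(capture("scene")["color"],(0,0),.5).astype(float) for _ in range(6)]
s=np.mean(ims,0)[250:330,160:245,::-1]
s=np.clip((s/255)**.55*255,0,255).astype(np.uint8)
cv2.imwrite("pics/s11.png",cv2.resize(s,None,fx=7,fy=7,interpolation=cv2.INTER_CUBIC))
overlay([.610,.1633],-79.3,(160,250,245,330),7,'pics/o11.png',sh=-2)
t=capture("top");cv2.imwrite("pics/t11.png",cv2.resize(t["color"][150:350,100:500,::-1],None,fx=2,fy=2,interpolation=cv2.INTER_CUBIC))
```

```text
(no output)
```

View pics/s11.png

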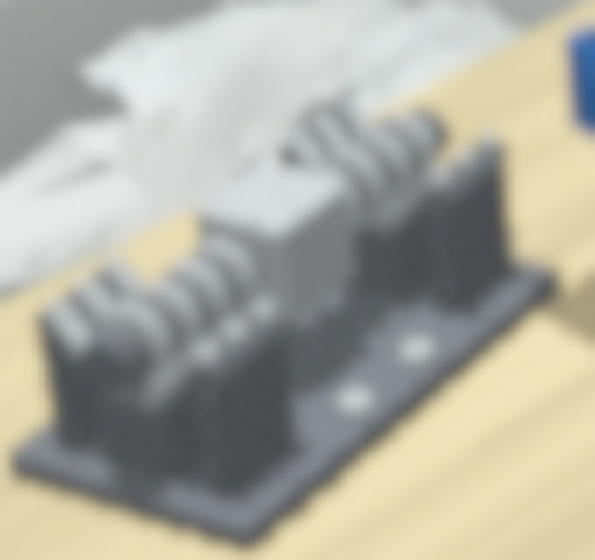

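View pics/t11.png

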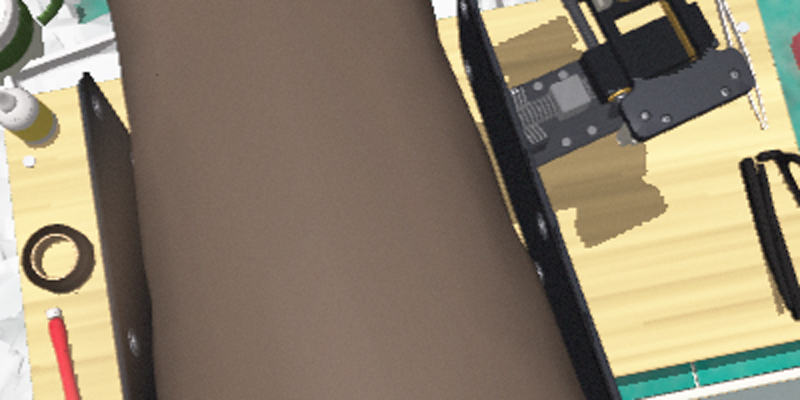

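```bash
python3 -c "
from plant import *
s=get_state();print(s['time_s'],s['contact_force']);print(close_job())"
```

```text
15.2 [-0.03561707 -0.20337711 -0.5765913 ]
the job is handed in; nothing more can be done
None
```

I laid the coarse stud in the coarse-ribbed gauge (the left one) and then the fine stud in the fine-ribbed gauge (the right one). I let go of both, raised the gripper clear and handed the job in at 15.2 s of the 54 s allowed.

- **Seating:** The last pictures show each rod down in both V saddles, along its gauge, with the collar in the gap. At release the tool height put each stud's centre about 40 mm above the board, the seat height. The only sign of contact was the load on the tool easing by about 3 N.
- **Coarse stud:** It lies about 2 to 3 mm off centre along its gauge, with the collar still well inside the gap. In one scene picture its left end looked a few mm high against the predicted outline. A brightened close-up showed it resting in the V, so I left it.
- **Calibration:** The top and wrist cameras disagreed by about 2 mm, so I went by the wrist camera.
- **Not checked:** The arm blocked the top camera's view of the coarse gauge, so I confirmed that stud only with the scene and wrist cameras.

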